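# Sort the drug tins by their heft

## Task

Of the three identical tins on the counter one is full, one half full and one empty, and only their weight tells which: feel it by hefting them. Stand the full tin in the middle of the counter scale's steel pan and the empty tin in the wooden refill crate, and leave the half-full one (or put it back) where it stood. Keep the tins upright, set them down rather than drop them, and do not disturb the other things on the counter.

Things in the scene. Friction and masses are not known exactly. Their poses are not given: they have to be found in the camera images.
- tin_a: one of 3 identical closed red tins, brass lid, pale paper band: upright cylinder 64 mm wide, 110 mm tall, origin at the centre of its underside; starts on the table, 110 mm or more from the next (centres). Hidden mineral lumps inside, different each run: one tin is full (0.75-0.85 kg in all), one half full (0.49-0.55 kg), one empty (0.26-0.27 kg). The lid stays on
- tin_b: one of 3 identical closed red tins, brass lid, pale paper band: upright cylinder 64 mm wide, 110 mm tall, origin at the centre of its underside; starts on the table, 110 mm or more from the next (centres). Hidden mineral lumps inside, different each run: one tin is full (0.75-0.85 kg in all), one half full (0.49-0.55 kg), one empty (0.26-0.27 kg). The lid stays on
- tin_c: one of 3 identical closed red tins, brass lid, pale paper band: upright cylinder 64 mm wide, 110 mm tall, origin at the centre of its underside; starts on the table, 110 mm or more from the next (centres). Hidden mineral lumps inside, different each run: one tin is full (0.75-0.85 kg in all), one half full (0.49-0.55 kg), one empty (0.26-0.27 kg). The lid stays on
- scale: counter scale, fixed to the table: blue square base 150 x 150 mm with a flat round steel pan 160 mm in diameter on top, pan surface 48 mm above the table; origin on the table under its centre
- pan_top (a point): centre of the scale's pan, on its top surface (48 mm above the table)
- crate: refill crate, fixed to the table: open light-wood box 160 x 160 mm, 50 mm high, walls and floor 7 mm thick; origin on the table under its centre
- crate_in (a point): centre of the crate's inner floor (7 mm above the table); the inside is 146 x 146 mm
- abacus: bystander: abacus, a dark wooden frame 108 x 210 x 22 mm lying flat; origin at the centre of its underside
- paperweight: bystander: dark wooden bar 22 x 170 x 16 mm lying flat (long side along its y); origin at the centre of its underside
- mortar: bystander: white ceramic bowl, 84 mm wide, 55 mm high; origin at the centre of its underside
- brass_weight: bystander: brass weight with a knob, 40 mm wide, 42 mm high; origin at the centre of its underside
- spoon: bystander: spoon lying flat (long side along its x); origin at the centre of its underside
- small_jar: bystander: small amber jar with steel cap, 60 mm wide, 90 mm high; origin at the centre of its underside
Not all that is in view belongs to the job. What is shaped like the tin_a but blue is not meant.

How it is judged (in metres and radians):
At the end, for the whole second after the job is handed in: Upright (7 degrees) and at rest: the full tin on the scale, within 50 mm of the pan's centre; the empty tin on the crate's floor; the half-full tin within 30 mm of its start. Judged by the weight on the scale (over 6.4 N) and crate (1.5 to 3.8 N) (((horizontal distance between tin_a and pan_top below 0.05 m and contact force between tin_a and scale above 6.4 N and (angle between tin_a's own z axis and vertical below 0.12 rad and linear speed of tin_a below 0.02 m/s)) or (horizontal distance between tin_b and pan_top below 0.05 m and contact force between tin_b and scale above 6.4 N and (angle between tin_b's own z axis and vertical below 0.12 rad and linear speed of tin_b below 0.02 m/s)) or (horizontal distance between tin_c and pan_top below 0.05 m and contact force between tin_c and scale above 6.4 N and (angle between tin_c's own z axis and vertical below 0.12 rad and linear speed of tin_c below 0.02 m/s))) and ((horizontal distance between tin_a and crate_in below 0.065 m and contact force between tin_a and crate between 1.5 and 3.8 N and (angle between tin_a's own z axis and vertical below 0.12 rad and linear speed of tin_a below 0.02 m/s)) or (horizontal distance between tin_b and crate_in below 0.065 m and contact force between tin_b and crate between 1.5 and 3.8 N and (angle between tin_b's own z axis and vertical below 0.12 rad and linear speed of tin_b below 0.02 m/s)) or (horizontal distance between tin_c and crate_in below 0.065 m and contact force between tin_c and crate between 1.5 and 3.8 N and (angle between tin_c's own z axis and vertical below 0.12 rad and linear speed of tin_c below 0.02 m/s))) and ((distance of tin_a from where it was at the start of the episode below 0.03 m and (angle between tin_a's own z axis and vertical below 0.12 rad and linear speed of tin_a below 0.02 m/s)) or (distance of tin_b from where it was at the start of the episode below 0.03 m and (angle between tin_b's own z axis and vertical below 0.12 rad and linear speed of tin_b below 0.02 m/s)) or (distance of tin_c from where it was at the start of the episode below 0.03 m and (angle between tin_c's own z axis and vertical below 0.12 rad and linear speed of tin_c below 0.02 m/s)))); the robot touches nothing.
It fails at once if a tin is tipped more than 35 degrees (angle between any of tin_a, tin_b, tin_c's own z axis and vertical above 0.61 rad).
It fails at once if a tin is dropped or thrown: out of the fingers and moving faster than 0.6 m/s (a fall of about 20 mm) ((contact force between each of the arm, the fingers and tin_a below 0.05 N and linear speed of tin_a above 0.6 m/s) or (contact force between each of the arm, the fingers and tin_b below 0.05 N and linear speed of tin_b above 0.6 m/s) or (contact force between each of the arm, the fingers and tin_c below 0.05 N and linear speed of tin_c above 0.6 m/s)).
It fails at once if a bystander is pushed more than 30 mm (distance of any of abacus, paperweight, mortar, brass_weight, spoon, small_jar from where it was at the start of the episode above 0.03 m).
It also fails if it takes over 72 s, if anything falls off the work surface, if the arm or the gripper's body presses on something with over 40 N, if the wrist force passes 120 N, or if a joint passes its speed limit or range.

## Robot

A 6-joint arm with a two-finger parallel gripper is mounted at the origin on the work surface. World frame = base frame: x ahead of the robot, y to its left, z up, the work surface at z = 0. Lengths are in m, angles in degrees, forces in N, time in s.
With the tool pointing down it reaches from about 0.325 to 0.775 m from the base axis. Payload 5.5 kg.
Tool frame: the origin (TCP) lies at the centre of the arm's flange, where the gripper is bolted on; the fingertips stand 182 mm ahead of it and the grasp point (between the pads) lies 163 mm ahead of it; z points along the fingers, y is the line along which they close (so a half turn about z gives the same grasp; the last joint's range is limited). The gripper opens to 88 mm and grips with 3 to 60 N. Pads are 20 mm wide; open, the fingers measure 115 mm over their backs; the gripper's body (75 mm by 178 mm) begins 61 mm behind the grasp point.
Start: joints at [-69.998, 5.22, 70.514, -0, 104.267, -3.249], TCP at [0.237, -0.551, 0.405] pointing down, gripper open.
Joint ranges: [-164.24, 164.24], [-49.07, 125.15], [9.68, 141.18], [-86.29, 266.29], [3.28, 154.24], [-151.56, 151.56]. Speed limits (degrees/s): [147.25, 147.25, 172.46, 180, 180, 180].

## Interface

Orientations are given as [roll, pitch, yaw] about the fixed x, y, z axes, in that order (R = Rz(yaw) Ry(pitch) Rx(roll)).
In Python, from station import r gives the robot as it stands. The module is installed in compiled form; this text tells all that it offers. Calls block until the motion is done:
- r.reach(position, orientation): joint-space move of the TCP to a pose.
- r.servo_line(position, rotation=None, speed=0.15): straight line of the TCP; rotation=None keeps the orientation; speed is the mean speed in m/s.
- r.move_joints(angles): joint-space move.
- r.let_go() and r.grab(squeeze=None): open the fingers fully, or close them until they stop; squeeze is the grip in N (None keeps the last).
- r.wait(seconds).
- r.inverse_kinematics(position, orientation): joint angles nearest the present ones, or None.
- r.sense(): the state.
- r.snapshot(name): name is "scene" or "top"; returns a dict with "frame" (480x640x3 uint8, red, green, blue), "fx", "fy", "cx", "cy" (pixels), "dist_coeffs" ([k1, k2, p1, p2, k3] as OpenCV has them; the pictures are not rectified), "R" (3x3) and "t" (3): a world point X has camera coordinates R X + t. Camera axes: x right, y down, z forward; pixel columns grow to the right and rows downward; lengths in m; the calibration is good to about 2 mm. A picture is of the moment at which its call begins. There is no depth.
A pose or a line that the arm cannot do raises r.IKError and nothing moves.
- r.hand_in(): hands the job in; it is judged then, once.
The state is a dict: "clock": time; "joints": joint angles; "joint_vel": joint speeds; "joint_torque": joint torques, N m; "tcp_pos": TCP position; "orientation": TCP orientation; "contact_force": force on the tool from outside, world axes, zero at the start; "torque": the same for the moment, N m; "opening": finger opening in m; "gripper_force": force on a finger pad.
Only numpy, scipy, OpenCV 4.12 (cv2) and the standard library are available. Lean on these libraries where they do the work, as an engineer would, in place of code of your own. Each camera call takes 0.05 s, during which the arm holds its last target. There are 200 camera calls.

## Working session

There is one attempt and no reset: what is moved stays moved. The work goes in short steps, each a Python script; the robot and the scene stay as the last script left them, time stands still between calls to the robot, and variables do not carry over. Pictures are saved under pics/ and viewed, at most 10 in all, crops included, and the job is handed in when it is done.

```bash
mkdir -p pics; python3 - <<'E'
from station import r
import cv2,pickle
d={}
for n in("scene","top"):
    s=r.snapshot(n); d[n]=s; cv2.imwrite(f"pics/{n}0.png",s["frame"][:,:,::-1]); print(n,s["fx"],s["dist_coeffs"],s["R"],s["t"])
pickle.dump(d,open("s0.pkl","wb")); print(r.sense())
E
```

```text
scene 553.0867061024885 [-0.0817883  0.         0.         0.         0.       ] [[-0.22563077  0.97418678 -0.00713248]
 [ 0.53520241  0.11783373 -0.83646494]
 [-0.81403264 -0.19254955 -0.54797402]] [ 0.08845008 -0.22156965  1.60010758]
top 474.03375866481554 [-0.02447899  0.          0.          0.          0.        ] [[-0.00619992 -0.99991257 -0.01167968]
 [-0.99230043  0.0075967  -0.12362095]
 [ 0.12369887  0.01082332 -0.99226077]] [0.02196982 0.531024   0.93577011]
{'clock': 0.1, 'joints': array([-6.99980045e+01,  5.25804684e+00,  7.05747998e+01, -2.36487769e-03,
        1.04266328e+02, -3.25063992e+00]), 'joint_vel': array([-0.03604717, -0.07955065, -0.11924024,  0.06072839,  0.01634565,
       -0.01875696]), 'joint_torque': array([ 3.83213584e-03, -4.47856236e+01, -4.07569706e+01,  7.01922923e-02,
        2.83835776e-02, -1.32717273e-04]), 'tcp_pos': array([ 0.23686196, -0.55132211,  0.40362927]), 'orientation': array([-1.79900855e+02, -3.33430350e-03,  2.32520517e+01]), 'contact_force': array([-0.46993308,  0.03967621, -0.11939165]), 'torque': array([-0.04386237, -0.02105892,  0.00899565]), 'gripper_force': 0.0, 'opening': 0.08790572143531995}
```

View pics/scene0.png

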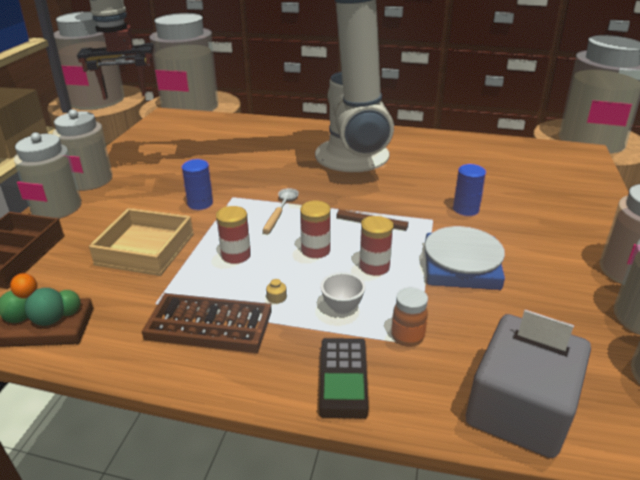

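View pics/top0.png

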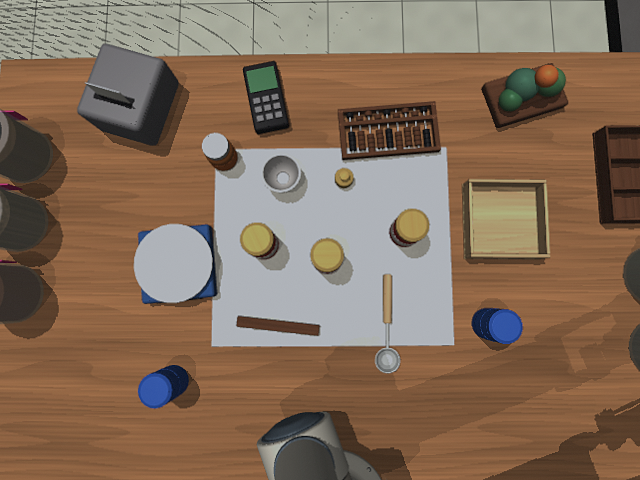

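Candidates in top view: the red tins with brass lids at (259,240), (327,255) and (412,225). Possible confusions are the blue cylinders at (163,387) and (497,325), the amber jar at (218,150) and the brass weight at (344,178). I choose the three red ones with brass lids. The pan is at (174,263) and the crate at (508,219).

```bash
cat > vis.py <<'E'
import numpy as np, cv2
def ray(s,uv):
    K=np.array([[s["fx"],0,s["cx"]],[0,s["fy"],s["cy"]],[0,0,1]])
    p=cv2.undistortPoints(np.array([[uv]],float),K,np.array(s["dist_coeffs"],float))[0,0]
    R=np.array(s["R"]);return -R.T@np.array(s["t"]), R.T@np.r_[p,1]
def onz(s,uv,z):
    c,d=ray(s,uv); return c+d*(z-c[2])/d[2]
def tri(s1,a,s2,b):
    A=np.zeros((3,3));B=np.zeros(3);rs=[ray(s1,a),ray(s2,b)]
    for c,d in rs:
        d=d/np.linalg.norm(d);P=np.eye(3)-np.outer(d,d);A+=P;B+=P@c
    X=np.linalg.solve(A,B);gap=[np.linalg.norm(np.cross(X-c,d))/np.linalg.norm(d) for c,d in rs]
    return X,max(gap)
def blobs(s,lo,hi,amin,roi=None):
    h=cv2.cvtColor(s["frame"],cv2.COLOR_RGB2HSV);m=cv2.inRange(h,np.array(lo),np.array(hi))
    if roi:
        k=np.zeros_like(m);k[roi[1]:roi[3],roi[0]:roi[2]]=255;m&=k
    m=cv2.morphologyEx(m,cv2.MORPH_OPEN,np.ones((3,3),np.uint8))
    return [c for c in cv2.findContours(m,cv2.RETR_EXTERNAL,cv2.CHAIN_APPROX_NONE)[0] if cv2.contourArea(c)>amin]
E
python3 - <<'E'
import pickle,cv2,numpy as np
from vis import *
d=pickle.load(open("s0.pkl","rb"));T,S=d["top"],d["scene"]
h=lambda s,u,v:cv2.cvtColor(s["frame"],cv2.COLOR_RGB2HSV)[v,u]
print("lid",h(T,259,240),h(S,233,214),"pan",h(T,174,263),h(S,465,250),"crate",h(T,508,219),h(T,468,220),h(S,140,250),h(S,145,225),"table",h(T,600,280),h(S,120,300),h(T,100,250))
tl=[];sl=[]
for n,s,roi,out in(("T",T,(225,195,450,290),tl),("S",S,(210,195,400,250),sl)):
    for c in blobs(s,(17,120,100),(30,255,255),80,roi):
        e=cv2.fitEllipse(cv2.convexHull(c));out.append(e);print(n,np.round(e[0],1),np.round(e[1],1),cv2.contourArea(c))
for e in tl:
    r=[(tri(T,e[0],S,f[0])) for f in sl]
    X,g=min(r,key=lambda q:q[1]);print("lid3d",X.round(4),g.round(4),"onz.11",onz(T,e[0],.11).round(4))
a=np.hstack([cv2.resize(T["frame"][190:290,225:455],None,fx=1.7,fy=1.7),cv2.resize(S["frame"][190:290,200:400],None,fx=1.7,fy=1.7)])
b=cv2.resize(np.hstack([T["frame"][170:320,450:570],T["frame"][170:320,120:240],S["frame"][190:340,80:200],S["frame"][190:340,400:520]]),(a.shape[1],240))
cv2.imwrite("pics/crop1.png",np.vstack([a,b])[:,:,::-1])
E
```

```text
lid [ 25 122 173] [ 21 147 206] pan [111  14 185] [ 65   7 208] crate [ 21  92 172] [ 17 101  68] [ 25 101 223] [ 18 116 134] table [ 13 134 131] [ 14 156 177] [ 13 138 139]
T [326.6 254.9] [32.2 32.4] 784.5
T [257.1 240.1] [28.5 32.6] 315.5
T [412.  224.8] [32.1 32.7] 788.5
S [376.7 224.5] [17.5 33.3] 417.5
S [230.3 214.3] [16.7 30.6] 367.5
S [315.  208.7] [18.2 29.8] 393.5
lid3d [0.488  0.0103 0.1041] 0.0011 onz.11 [0.4877 0.0091 0.11  ]
lid3d [0.5173 0.1427 0.1015] 0.0015 onz.11 [0.5165 0.1399 0.11  ]
lid3d [ 0.5443 -0.1534  0.1028] 0.0 onz.11 [ 0.5433 -0.1521  0.11  ]
```

View pics/crop1.png

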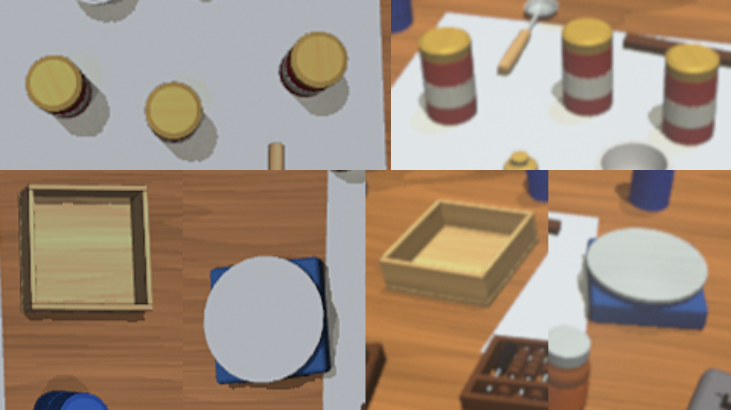

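The crop confirms the three red tins with brass lids standing on the sheet. The crate is empty and open, and the pan is clear. Next I measure the crate, pan and refined tin centres.

```bash
python3 - <<'E'
import pickle,cv2,numpy as np
from vis import *
d=pickle.load(open("s0.pkl","rb"));T,S=d["top"],d["scene"]
tins=[]
for c in blobs(T,(16,85,100),(34,255,255),300,(225,195,450,290)):
    e=cv2.fitEllipse(cv2.convexHull(c));p=onz(T,e[0],.11);tins.append(p[:2]);print("tin",np.round(e[0],1),np.round(e[1],1),p.round(4))
big=lambda L:cv2.convexHull(max(L,key=cv2.contourArea))
pt=big(blobs(T,(0,0,150),(179,40,255),500,(125,215,213,310)));ps=big(blobs(S,(0,0,150),(179,40,255),500,(424,222,508,278)))
et,es=cv2.fitEllipse(pt),cv2.fitEllipse(ps);print("pan",et,es)
X,g=tri(T,et[0],S,es[0]);print("pan3d",X.round(4),g,onz(T,et[0],.048).round(4))
ct=big(blobs(T,(16,40,50),(34,130,255),500,(455,172,560,268)));cs=big(blobs(S,(16,40,50),(34,140,255),500,(85,200,200,280)))
q=lambda c:cv2.approxPolyDP(c,6,True)[:,0]
qt=q(ct);print("crateT",cv2.minAreaRect(ct),qt.tolist(),"S",q(cs).tolist())
print([onz(T,p,.05)[:2].round(3).tolist() for p in qt])
pickle.dump((tins,X),open("m.pkl","wb"))
for n,u,z in(("mortar",(282,175),.05),("jar",(216,147),.09),("abacus c",(341,158),.02),("abacus c2",(438,150),.02),("brass",(344,178),.03),("spoon",(387,278),.01),("pw",(278,326),.016)):print(n,onz(T,u,z).round(3))
E
```

```text
tin [326.6 254.6] [32.9 33. ] [0.4883 0.0091 0.11  ]
tin [256.3 238.5] [32.4 32.8] [0.5195 0.1414 0.11  ]
tin [412.1 224.7] [32.4 32.9] [ 0.5435 -0.1523  0.11  ]
pan ((172.49017333984375, 262.69879150390625), (76.81852722167969, 79.84174346923828), 42.57216262817383) ((460.7543640136719, 246.27444458007812), (45.9254150390625, 87.52530670166016), 107.25131225585938)
pan3d [0.4795 0.3165 0.0499] 0.002118190392784322 [0.4794 0.3193 0.048 ]
crateT ((506.0, 218.5), (79.0, 86.0), 90.0) [[545, 180], [549, 257], [464, 258], [469, 179]] S [[89, 245], [127, 208], [190, 217], [192, 235], [160, 275], [95, 265]]
[[0.643, -0.437], [0.485, -0.435], [0.485, -0.265], [0.646, -0.282]]
mortar [0.657 0.099 0.05 ]
jar [0.705 0.227 0.09 ]
abacus c [ 0.701 -0.023  0.02 ]
abacus c2 [ 0.717 -0.228  0.02 ]
brass [ 0.655 -0.028  0.03 ]
spoon [ 0.447 -0.115  0.01 ]
pw [0.351 0.109 0.016]
```

```bash
python3 - <<'E'
import pickle,cv2,numpy as np
from vis import *
d=pickle.load(open("s0.pkl","rb"));T,S=d["top"],d["scene"]
for lo in(60,75):
  for c in blobs(T,(14,lo,90),(36,255,255),300,(225,195,450,290)):
    e=cv2.fitEllipse(cv2.convexHull(c));k=cv2.minEnclosingCircle(c);print(np.round(e[0],1),np.round(e[1],1),np.round(k[0],1),round(k[1],1),cv2.contourArea(c),onz(T,k[0],.11).round(4))
for a,b in(((547,180),(89,245)),((549,257),(127,208)),((465,258),(190,217))):print(tri(T,a,S,b))
im=cv2.cvtColor(T["frame"],cv2.COLOR_RGB2GRAY)[200:290,230:450]
print(cv2.HoughCircles(cv2.resize(im,None,fx=4,fy=4,interpolation=cv2.INTER_CUBIC),cv2.HOUGH_GRADIENT,1,150,param1=120,param2=25,minRadius=58,maxRadius=72)/4+np.array([230,200,0]))
E
```

```text
[326.6 254.7] [33.  33.5] [326.8 254.6] 16.8 832.5 [0.4882 0.0089 0.11  ]
[256.3 238.7] [32.7 33.2] [256.4 238.7] 16.6 813.0 [0.5191 0.1412 0.11  ]
[412.  224.8] [32.8 33.3] [412. 225.] 16.7 819.0 [ 0.5431 -0.152   0.11  ]
[326.6 254.7] [33.  33.4] [326.7 254.7] 16.8 828.5 [0.488 0.009 0.11 ]
[256.4 238.6] [32.7 32.9] [256.4 238.7] 16.6 809.5 [0.5191 0.1412 0.11  ]
[412.  224.8] [32.6 33.2] [411.9 225. ] 16.7 814.0 [ 0.5429 -0.1519  0.11  ]
(array([ 0.64163925, -0.43901639,  0.04979646]), np.float64(0.0022330106476374386))
(array([ 0.48542411, -0.4360216 ,  0.04773499]), np.float64(4.222366465621851e-05))
(array([ 0.4864907 , -0.27276249,  0.04442863]), np.float64(0.004532879132163964))
[[[326.375      255.875       17.85000038]
  [257.625      239.875       17.85000038]]]
```

```bash
cat > act.py <<'E'
from station import r
import numpy as np
G=.163; H=.075; UP=.15; O=[180,0,0]
def fz():
    v=[]
    for _ in range(8): r.wait(.05); v.append(r.sense()["contact_force"][2])
    return np.mean(v)
def pick(x,y):
    r.reach([x,y,G+H+UP],O); r.wait(.2); f0=fz()
    r.servo_line([x,y,G+H],speed=.2); r.grab(35); s=r.sense(); print("grip",s["opening"],s["gripper_force"])
    r.servo_line([x,y,G+H+.03],speed=.08); r.servo_line([x,y,G+H+UP],speed=.2); r.wait(.4); f1=fz(); s=r.sense()
    m=(f0-f1)/9.81; print("mass",m,"opening",s["opening"],"clock",s["clock"]); return m
def place(x,y,z):
    r.reach([x,y,G+H+UP],O)
    r.servo_line([x,y,G+H+z+.02],speed=.15)
    k=z+.02
    b=fz()
    while k>z-.006:              # lower gently until the floor carries the tin
        k-=.002; r.servo_line([x,y,G+H+k],speed=.03)
        if r.sense()["contact_force"][2]-b>2: break
    print("down at",k,r.sense()["contact_force"][2]-b)
    r.let_go(); r.wait(.2); r.servo_line([x,y,G+H+UP],speed=.2); print("clock",r.sense()["clock"])
E
python3 - <<'E'
from act import *
print(pick(.488,.009))
E
```

```text
grip 0.06441952800547492 35.00083677470684
mass 0.25416202909031116 opening 0.06450402674598428 clock 6.375
0.25416202909031116
```

```bash
sed -i 's/-b>2:/-b>1.5:/' act.py; python3 - <<'E'
from act import *
place(.565,-.356,.007)
m=pick(.5431,-.152)
E
```

```text
down at 0.006999999999999994 5.23929942721729
clock 13.2667
grip 0.06317525447312586 34.99341793032727
mass 0.7759657892911728 opening 0.06291049556507862 clock 18.1917
```

```bash
python3 - <<'E'
from act import *
import cv2
place(.4795,.318,.048)
m=pick(.5191,.1412)
place(.5191,.1412,0)
r.reach([.237,-.551,.405],[180,0,23.25]); 
for n in("scene","top"): cv2.imwrite(f"pics/{n}1.png",r.snapshot(n)["frame"][:,:,::-1])
a,b=[cv2.imread(f"pics/{n}1.png") for n in("scene","top")]
cv2.imwrite("pics/end.png",cv2.resize(cv2.vconcat([a[120:360],b[120:360]]),(800,600)))
E
```

```text
down at 0.04799999999999999 5.012590033469043
clock 24.975
grip 0.06439131666042391 35.00102808035081
mass 0.5309087129356671 opening 0.06418430686153553 clock 29.8
down at 0.0 5.432095874361773
clock 35.6417
```

View pics/end.png

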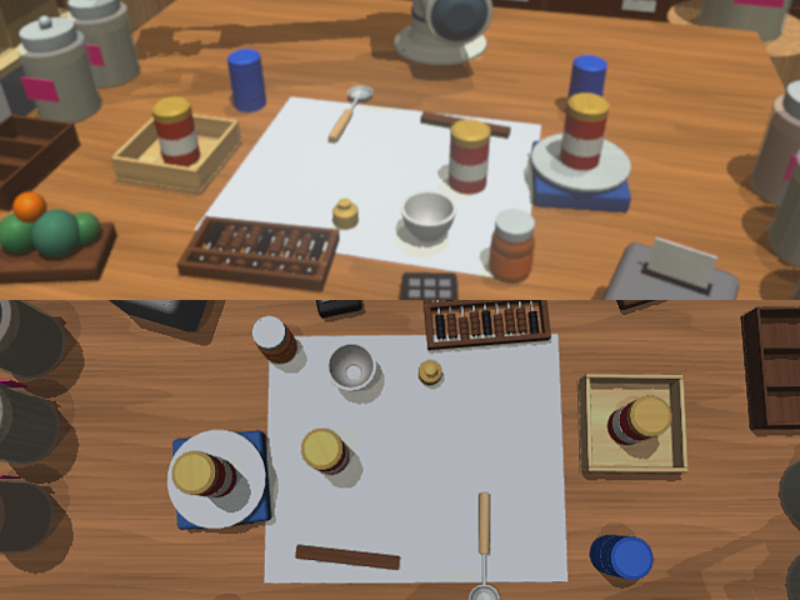

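The stretched end view shows all three tins upright: one in the crate at about (640,418), one on the pan at about (205,475), and the half-full one at its start at about (325,450). The bystanders look unmoved and the arm is clear.

```bash
python3 -c "
from station import r
print(r.hand_in())"
```

```text
the job is handed in; nothing more can be done
None
```

I handed the job in with the full tin (0.78 kg) on the scale pan, the empty one (0.25 kg) in the crate and the half-full one (0.53 kg) back at its start; the last picture showed all three upright, but the interface returned no verdict.

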